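Unload the dry bath into the vial rack, keeping the sample order

ROBOT

A 6-joint arm with a two-finger parallel gripper is mounted at the origin on the work surface. World frame = base frame: x ahead of the robot, y to its left, z up, the work surface at z = 0. Lengths are in mm, angles in rad, forces in N, time in s.
With the tool pointing down it reaches from about 325 to 900 mm from the base axis. Payload 6.1 kg.
Tool frame: the origin (TCP) lies at the very end of the fingers, on their centre line; the grasp point (between the pads) lies 19 mm behind it; y points along the fingers, x is the direction in which the jaws open and shut, and the axes are right-handed (so a half turn about y gives the same grasp; the last joint's range is limited). The gripper opens to 87 mm and grips with 3 to 60 N. Pads are 19 mm wide; open, the fingers measure 117 mm over their backs; the gripper's body (75 mm by 190 mm) begins 51 mm behind the grasp point.
Start: joints at [1.166, 0.22, 1.526, -0, 1.395, -0.126], TCP at [172, 600.859, 222.538] pointing down, gripper open.
Joint ranges: [-2.98, 2.98], [-0.91, 2.08], [0.09, 2.57], [-1.24, 4.39], [0.2, 2.65], [-2.68, 2.68]. Speed limits (rad/s): [2.57, 2.57, 3.01, 3.14, 3.14, 3.14].

INTERFACE

Orientations are given as [roll, pitch, yaw] about the fixed x, y, z axes, in that order (R = Rz(yaw) Ry(pitch) Rx(roll)).
In Python, from station import read_state, camera, finish_job gives the robot as it stands.
- The arm moves only by the tool apply_moves, never from a script. Its argument "plan" is a list that holds one entry, the list of rows, each a list of 4 numbers: the shift along the world's x, y, z in cm, then the turn about the world's z in rad. A call has 1 to 10 rows; each row is the pose to reach, as a shift and turn from the pose commanded when the call began; what a row does not reach only later rows make up. A row lasts 1/10 s, in which the tool goes at most 50 mm and 8.59 degrees, less where a joint would pass 70% of its speed; a pose out of reach is approached as far as the arm can. A call with a gripper value outside its range is refused whole. "hand" is the opening, from 0 (shut) to 1 (fully open), set as the call begins (left out, the last holds). The fingers move at their own pace and stop on an object; "grip_force" is the grip in N (left out, the last holds). Time passes only in rows, so rows that repeat a pose let the fingers close. It gives the time, the measured TCP pose, the force and the opening at its end, in the units of the state.
- read_state(): the state, without advancing time (a new reading comes with each control period).
- camera(name): name is "scene" or "top" or "wrist"; returns a dict with "color" (384x512x3 uint8, red, green, blue), "z_map" (384x512 float32, mm along the optical axis (not along the pixel's ray), 0 where there is no reading), "intrinsics" (3x3 intrinsics, pixels), "view" (4x4, takes a point from world to camera coordinates). Camera axes: x right, y down, z forward; pixel columns grow to the right and rows downward; lengths in mm; the calibration is good to about 2 mm. The wrist camera is an equidistant fisheye: a pixel r from the principal point sees the ray r / f radians off the axis. A picture is of the moment at which its call begins.
- finish_job(): hands the job in, once; it reports no verdict.
The state is a dict: "time_s": time; "qpos": joint angles; "dq": joint speeds; "tau": joint torques, N m; "eef_pos": TCP position; "tcp_rot": TCP orientation; "ft_force": force on the tool from outside, world axes, zero at the start; "wrist_torque": the same for the moment, N m; "width": finger opening in mm.
Only numpy, scipy, OpenCV 4.12 (cv2) and the standard library are available. Lean on these libraries where they do the work, as an engineer would, in place of code of your own. Each camera call takes 0.05 s, during which the arm holds its last target.

TASK

The four samples in the dry-bath heater are done: move each vial to the empty grey vial rack, one to a pocket, keeping them in the same left-to-right order as they stand in the heater now (left and right as seen from the robot). Keep the vials upright all the way and leave them all standing on the floors of their pockets.

Things in the scene. Friction and masses are not known exactly. Their poses are not given: they have to be found in the camera images.
- heater: Grey dry-bath heater, fixed, 246 x 148 x 70 mm high, sloping control panel on the side away from the robot, four aluminium blocks in a row in its well. Origin: on the bench under mid-row; y axis along the row, +y to the left seen from the robot, z up; turned at most 0.35 rad. Block centres at y = +81, +27, -27, -81, x = 0; block tops at z = 70, bore floors at z = 50.
- rack: Grey plastic vial rack, fixed, empty, one row of four square pockets, 220 x 58 x 24 mm high, a lifting tab at each end. Origin: on the bench under mid-row; y axis along the row, +y to the left seen from the robot, z up; turned at most 0.35 rad. Pocket centres at y = +81, +27, -27, -81, x = 0; each 50 x 50 inside, floor at z = 5, wall tops at z = 24, walls 4 thick.
- vial_tall: Closed amber glass sample vial with paper band, 28 mm diameter x 88 mm high over all, black ribbed cap, the tallest (cap 16 mm high, 3 narrower than the body). Loose, upright, 25 to 85 g. Origin: centre of its underside; z up through the cap; yaw arbitrary (round). At the start it stands 20 mm deep in the bore of its own block with 3 mm of play in diameter.
- vial_slim: Closed amber glass sample vial with paper band, 22 mm diameter x 78 mm high over all, crimped steel cap, the narrowest (cap 16 mm high, 3 narrower than the body). Loose, upright, 25 to 85 g. Origin: centre of its underside; z up through the cap; yaw arbitrary (round). At the start it stands 20 mm deep in the bore of its own block with 3 mm of play in diameter.
- vial_medium: Closed amber glass sample vial with paper band, 25 mm diameter x 70 mm high over all, black ribbed cap, clearly shorter than the tall one (cap 16 mm high, 3 narrower than the body). Loose, upright, 25 to 85 g. Origin: centre of its underside; z up through the cap; yaw arbitrary (round). At the start it stands 20 mm deep in the bore of its own block with 3 mm of play in diameter.
- vial_squat: Closed amber glass sample vial with paper band, 28 mm diameter x 62 mm high over all, white ribbed cap, the shortest (cap 16 mm high, 3 narrower than the body). Loose, upright, 25 to 85 g. Origin: centre of its underside; z up through the cap; yaw arbitrary (round). At the start it stands 20 mm deep in the bore of its own block with 3 mm of play in diameter.
- block_tall: Bare aluminium heating block, fixed in the heater, in which the tall vial stands at the start: 66 x 52.5 x 30 mm high, one round bore of 31 diameter, 20 deep. Origin: centre of its underside, 30 below its top. It stays put and so marks the place in the row that this vial came from; the order of the blocks changes from start to start.
- block_slim: Bare aluminium heating block, fixed in the heater, in which the slim vial stands at the start: 66 x 52.5 x 30 mm high, one round bore of 25 diameter, 20 deep. Origin: centre of its underside, 30 below its top. It stays put and so marks the place in the row that this vial came from; the order of the blocks changes from start to start.
- block_medium: Bare aluminium heating block, fixed in the heater, in which the medium vial stands at the start: 66 x 52.5 x 30 mm high, one round bore of 28 diameter, 20 deep. Origin: centre of its underside, 30 below its top. It stays put and so marks the place in the row that this vial came from; the order of the blocks changes from start to start.
- block_squat: Bare aluminium heating block, fixed in the heater, in which the squat vial stands at the start: 66 x 52.5 x 30 mm high, one round bore of 31 diameter, 20 deep. Origin: centre of its underside, 30 below its top. It stays put and so marks the place in the row that this vial came from; the order of the blocks changes from start to start.

How it is judged (in metres and radians):
At the end, for the whole second after the job is handed in: Every vial stands upright (within 0.12 rad) and at rest on the floor of the rack pocket whose place in the row, counted from the left, is that of the heater block it came from: its underside centre within 16 mm of the pocket's centre in x and y and within 4 mm of the floor's height (((y of block_tall in the frame of heater between 0.061 and 0.101 m and y of vial_tall in the frame of rack between 0.065 and 0.097 m) or (y of block_tall in the frame of heater between 0.007 and 0.047 m and y of vial_tall in the frame of rack between 0.011 and 0.043 m) or (y of block_tall in the frame of heater between -0.047 and -0.007 m and y of vial_tall in the frame of rack between -0.043 and -0.011 m) or (y of block_tall in the frame of heater between -0.101 and -0.061 m and y of vial_tall in the frame of rack between -0.097 and -0.065 m)) and x of vial_tall in the frame of rack between -0.016 and 0.016 m and z of vial_tall in the frame of rack between 0.001 and 0.009 m and angle between each of vial_tall, vial_slim, vial_medium, vial_squat's own z axis and vertical below 0.12 rad and linear speed of each of vial_tall, vial_slim, vial_medium, vial_squat below 0.02 m/s and ((y of block_slim in the frame of heater between 0.061 and 0.101 m and y of vial_slim in the frame of rack between 0.065 and 0.097 m) or (y of block_slim in the frame of heater between 0.007 and 0.047 m and y of vial_slim in the frame of rack between 0.011 and 0.043 m) or (y of block_slim in the frame of heater between -0.047 and -0.007 m and y of vial_slim in the frame of rack between -0.043 and -0.011 m) or (y of block_slim in the frame of heater between -0.101 and -0.061 m and y of vial_slim in the frame of rack between -0.097 and -0.065 m)) and x of vial_slim in the frame of rack between -0.016 and 0.016 m and z of vial_slim in the frame of rack between 0.001 and 0.009 m and ((y of block_medium in the frame of heater between 0.061 and 0.101 m and y of vial_medium in the frame of rack between 0.065 and 0.097 m) or (y of block_medium in the frame of heater between 0.007 and 0.047 m and y of vial_medium in the frame of rack between 0.011 and 0.043 m) or (y of block_medium in the frame of heater between -0.047 and -0.007 m and y of vial_medium in the frame of rack between -0.043 and -0.011 m) or (y of block_medium in the frame of heater between -0.101 and -0.061 m and y of vial_medium in the frame of rack between -0.097 and -0.065 m)) and x of vial_medium in the frame of rack between -0.016 and 0.016 m and z of vial_medium in the frame of rack between 0.001 and 0.009 m and ((y of block_squat in the frame of heater between 0.061 and 0.101 m and y of vial_squat in the frame of rack between 0.065 and 0.097 m) or (y of block_squat in the frame of heater between 0.007 and 0.047 m and y of vial_squat in the frame of rack between 0.011 and 0.043 m) or (y of block_squat in the frame of heater between -0.047 and -0.007 m and y of vial_squat in the frame of rack between -0.043 and -0.011 m) or (y of block_squat in the frame of heater between -0.101 and -0.061 m and y of vial_squat in the frame of rack between -0.097 and -0.065 m)) and x of vial_squat in the frame of rack between -0.016 and 0.016 m and z of vial_squat in the frame of rack between 0.001 and 0.009 m); the robot touches nothing.
It fails at once if a vial is tipped more than 0.7 rad from upright (angle between any of vial_tall, vial_slim, vial_medium, vial_squat's own z axis and vertical above 0.7 rad).
It also fails if it takes over 112 s, if anything falls off the work surface, if the arm or the gripper's body presses on something with over 40 N, if the wrist force passes 120 N, or if a joint passes its speed limit or range.

## Working session

There is one attempt and no reset: what is moved stays moved. The work goes in short steps, Python scripts to look and compute and a tool call to move; the robot and the scene stay as the last step left them, time stands still between calls to the robot, and variables do not carry over. Pictures are saved under pics/ and viewed, and the job is handed in when it is done.

Besides the shell and the picture viewer there is one more tool, called by a JSON object that holds its "op" and its "data", one argument or row to a line. apply_moves: Moves the arm, as the interface text tells. Its arguments: {"type":"object","properties":{"plan":{"type":"array","items":{"type":"array","items":{"type":"array","items":{"type":"number"}}}},"hand":{"type":"number"},"grip_force":{"type":"number"}},"required":["plan"]}

```bash
mkdir -p pics; python3 - <<'E'
from station import *
import cv2,numpy as np
s=read_state();print(s)
for n in("scene","top"):
    c=camera(n);np.savez(f'{n}.npz',**{k:np.array(v) for k,v in c.items()})
    cv2.imwrite(f'pics/{n}0.png',c['color'][:,:,::-1]);print(n,c['intrinsics'],c['view'])
E
```

```text
{'time_s': 0.0, 'qpos': array([ 1.16592476e+00,  2.21210351e-01,  1.52760977e+00, -1.43437180e-05,
        1.39470723e+00, -1.26044594e-01]), 'dq': array([ 0.00161223,  0.0007455 , -0.00184195,  0.00012516,  0.00078508,
        0.00025706]), 'tau': array([ 6.36993100e-04, -4.94607353e+01, -3.87374568e+01,  7.00998330e-02,
        5.71001018e-02, -1.65810266e-04]), 'eef_pos': array([171.74551315, 600.29228833, 221.44774465]), 'tcp_rot': array([-1.57056712,  0.00192113,  1.2919721 ]), 'ft_force': array([ 0.74189724, -0.62278178,  0.22234386]), 'wrist_torque': array([ 0.02336017, -0.02221246,  0.00577196]), 'width': 87.14132409851685}
scene [[489.52652051   0.         249.45801092]
 [  0.         489.52652051 194.39840234]
 [  0.           0.           1.        ]] [[-1.96486738e-01  9.80424249e-01 -1.26985405e-02  1.22442844e+02]
 [ 8.11470192e-01  1.55329818e-01 -5.63372679e-01 -4.16422376e+02]
 [-5.50371774e-01 -1.20999747e-01 -8.26105303e-01  1.46180330e+03]
 [ 0.00000000e+00  0.00000000e+00  0.00000000e+00  1.00000000e+00]]
top [[346.80872367   0.         256.99914794]
 [  0.         346.80872367 190.70823933]
 [  0.           0.           1.        ]] [[ 2.10397214e-02 -9.99564121e-01 -2.07098760e-02 -1.44872609e+01]
 [-9.81511428e-01 -1.67092000e-02 -1.90672806e-01  5.47454015e+02]
 [ 1.90243650e-01  2.43386827e-02 -9.81435164e-01  6.21244608e+02]
 [ 0.00000000e+00  0.00000000e+00  0.00000000e+00  1.00000000e+00]]
```

View pics/scene0.png

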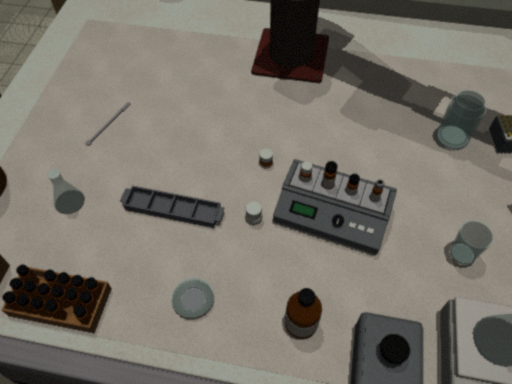

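View pics/top0.png

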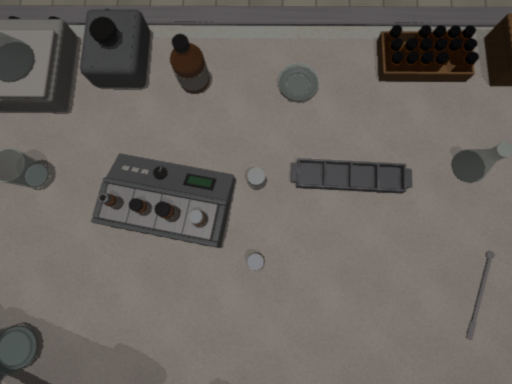

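```bash
cat > h.py <<'E'
import numpy as np,cv2
def cloud(c):
    K=c['intrinsics'];V=c['view'];z=c['z_map'];v,u=np.mgrid[:z.shape[0],:z.shape[1]]
    P=np.stack([(u-K[0,2])/K[0,0]*z,(v-K[1,2])/K[1,1]*z,z],-1)
    W=(P-V[:3,3])@V[:3,:3]; W[z<=0]=np.nan
    return W
def ray(c,u,v,h):
    K=c['intrinsics'];V=c['view'];d=V[:3,:3].T@np.array([(u-K[0,2])/K[0,0],(v-K[1,2])/K[1,1],1]);o=-V[:3,:3].T@V[:3,3]
    return o+d*(h-o[2])/d[2]
def proj(c,p):
    K=c['intrinsics'];V=c['view'];q=K@(V[:3,:3]@np.array(p)+V[:3,3]);return q[:2]/q[2]
E
python3 - <<'E'
from h import *
for n,roi in(('top',[(280,145,425,205),(85,145,245,255)]),('scene',[(110,175,235,235),(265,150,405,260)])):
    c=dict(np.load(n+'.npz'));W=cloud(c)
    for i,(a,b,x,y) in enumerate(roi):
        w=W[b:y,a:x]
        lo,hi=((17,30),(64,76))[i]
        m=((w[...,2]>lo)&(w[...,2]<hi)).astype(np.uint8)
        p=w[m>0][:,:2].astype(np.float32)
        print(n,i,'bench z',np.nanmedian(w[...,2]),len(p),cv2.minAreaRect(p),np.percentile(w[m>0][:,2],[5,50,95]))
    a,b,x,y=roi[1]; w=W[b:y,a:x]; m=((w[...,2]>85)&(w[...,2]<150)).astype(np.uint8)
    k,l,st,_=cv2.connectedComponentsWithStats(m)
    for j in range(1,k):
        if st[j,4]>8:
            q=w[l==j]; zt=np.percentile(q[:,2],90); t=q[q[:,2]>zt-4]; print(n,'vial',st[j],zt,t.mean(0),(t.max(0)+t.min(0))/2)
    for i,(a,b,x,y) in enumerate(roi):
        cv2.imwrite(f'pics/{n}_c{i}.png',cv2.resize(c['color'][b:y,a:x,::-1],None,fx=5,fy=5,interpolation=cv2.INTER_CUBIC)[:600,:800])
E
```

```text
top 0 bench z 2.1783981109511945 1118 ((590.8440551757812, -193.44155883789062), (246.6489715576172, 59.03710174560547), 87.93640899658203) [18.91833128 23.22542669 25.73839101]
top 1 bench z 38.831333537991966 4619 ((515.2767944335938, 180.35903930664062), (246.18292236328125, 114.17251586914062), 80.17652130126953) [65.46388484 69.36605632 71.92724522]
top vial [ 13  48  22  15 229] 128.8239878482918 [516.72465224 261.05549209 128.04547391] [516.53650627 261.7673978  128.63332308]
top vial [ 43  53  20  16 233] 120.97932056971351 [507.8119921  208.15633013 120.01792889] [508.18298551 208.72631703 120.08919287]
top vial [ 69  56  23  19 323] 139.19022585981836 [498.55651296 155.30394551 138.19670719] [498.68434537 155.32085934 137.86562863]
top vial [103  64  18  17 217] 113.34000972724851 [488.84664857 102.66165496 112.14246253] [489.21099428 103.14578941 112.17775535]
scene 0 bench z 0.3282671876768262 790 ((592.147216796875, -192.18063354492188), (245.3190460205078, 62.38276290893555), 88.01667785644531) [17.71800712 21.21902638 24.82874016]
scene 1 bench z 8.508794042883082 2328 ((505.7664794921875, 183.43411254882812), (245.35525512695312, 92.3066177368164), 79.82350158691406) [64.46204882 67.65844896 71.35893783]
scene vial [ 35  11  13  16 162] 111.13416668233813 [491.62658502 103.84380576 109.92310241] [490.50264319 103.38910671 111.3224325 ]
scene vial [ 57  11  16  24 271] 137.1325012869424 [500.5485094  157.04530287 136.26687712] [500.61427806 157.42107592 136.84544718]
scene vial [ 82  24  13  17 172] 119.6322198395751 [510.18325688 209.88825473 118.54321598] [509.61184954 209.62267208 118.3787559 ]
scene vial [106  29  14  19 169] 127.28151573879978 [519.98223516 262.7812619  126.29962166] [519.32364748 263.83708761 126.123328  ]
```

{"op": "apply_moves", "data": {
  "plan": [
    [[3,-4,0,-0.14],[6,-8,0,-0.28],[9,-12,0,-0.42],[12,-16,0,-0.56],[15,-20,0,-0.7],[18,-24,0,-0.84],[21,-28,0,-0.98],[24,-32,0,-1.12],[27,-36,0,-1.26],[29,-40,0,-1.4]]
  ],
  "hand": 1
}}

```text
time_s: 1.1
eef_pos: [463.2, 198.8, 222.3]
tcp_rot: [-1.571, -0.0, -0.114]
ft_force: [0.8, -0.5, -0.3]
width: 87.3
```

{"op": "apply_moves", "data": {
  "plan": [
    [[1,-4,0,-0.07],[2,-7.5,0,-0.07],[2.8,-9.7,0,-0.07],[2.8,-9.7,0,-0.07],[2.8,-9.7,0,-0.07],[2.8,-9.7,0,-0.07]]
  ]
}}

```text
time_s: 1.7
eef_pos: [489.5, 104.8, 222.3]
tcp_rot: [-1.57, 0.001, -0.177]
ft_force: [0.1, -0.1, 0.3]
width: 87.1
```

```bash
python3 - <<'E'
from station import *
from h import *
print(read_state())
c=camera('wrist');np.savez('wrist.npz',**{k:np.array(v) for k,v in c.items()});cv2.imwrite('pics/w1.png',c['color'][:,:,::-1]);
c=camera('scene');cv2.imwrite('pics/s1.png',c['color'][:,:,::-1])
E
```

```text
{'time_s': 1.7, 'qpos': array([ 5.28207818e-02, -7.99942378e-02,  1.84370887e+00,  4.83744182e-04,
        1.37848076e+00,  2.29954800e-01]), 'dq': array([ 0.01184113, -0.00019888, -0.00120688, -0.00108873, -0.00255256,
       -0.00253943]), 'tau': array([-6.07443117e-01, -3.46166182e+01, -3.86514544e+01,  4.35560080e-02,
        1.19477184e-02,  4.24577403e-03]), 'eef_pos': array([489.54828181, 104.75510643, 222.28678614]), 'tcp_rot': array([-1.57047144e+00,  6.95103086e-04, -1.77226507e-01]), 'ft_force': array([ 0.12992801, -0.12617158,  0.26523566]), 'wrist_torque': array([-0.12003766,  0.04527567,  0.03022139]), 'width': 87.10250559419354}
```

View pics/w1.png

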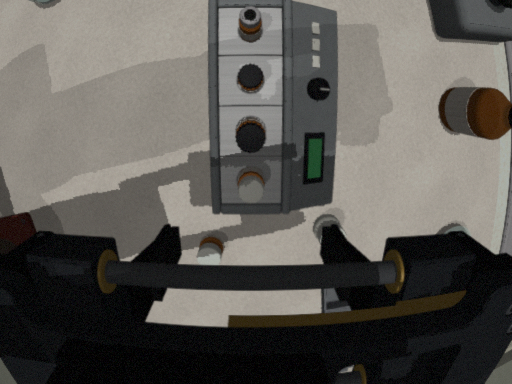

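View pics/s1.png

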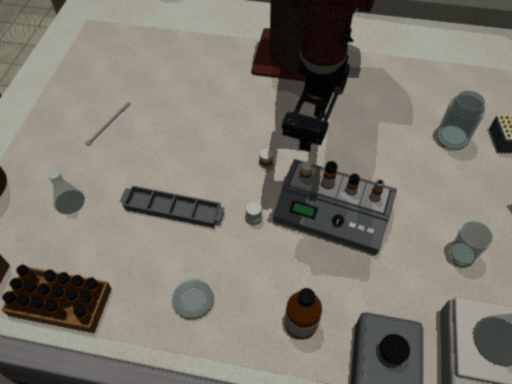

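View pics/top_c0.png

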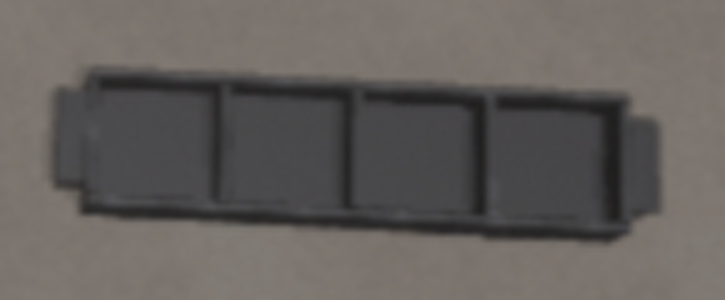

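View pics/top_c1.png

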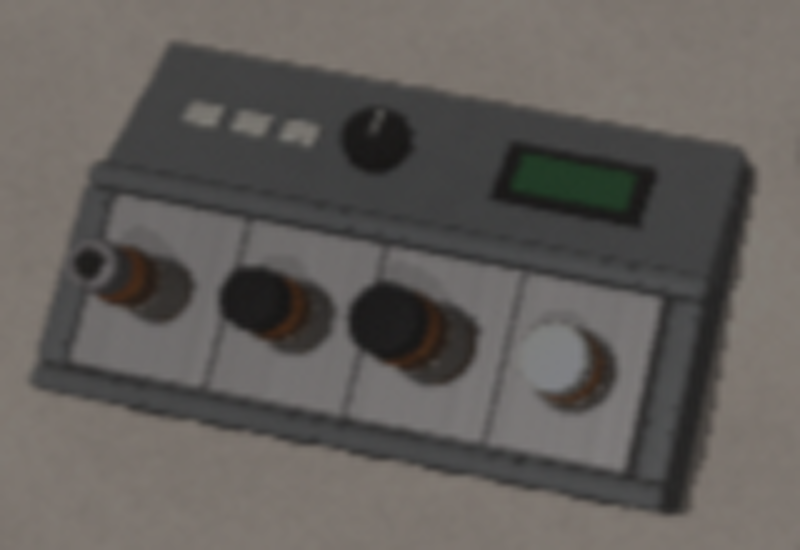

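{"op": "apply_moves", "data": {
  "plan": [
    [[0,-0.1,-3,0],[0,-0.1,-6,0],[0,-0.1,-9,0],[0,-0.1,-11,0],[0,-0.1,-12.5,0],[0,-0.1,-13.7,0],[0,-0.1,-14.7,0],[0,-0.1,-14.7,0]]
  ]
}}

```text
time_s: 2.6
eef_pos: [489.0, 103.2, 74.3]
tcp_rot: [-1.571, 0.002, -0.177]
ft_force: [-0.6, -0.3, 0.0]
width: 86.7
```

```bash
python3 - <<'E'
from station import *
from h import *
print(read_state()['eef_pos'],read_state()['ft_force'])
c=dict(np.load('top.npz')); print(ray(c,350,174.6,24))
c=camera('scene');cv2.imwrite('pics/s2.png',cv2.resize(c['color'][100:270,200:420,::-1],None,fx=3.5,fy=3.5))
E
```

```text
[488.98306327 103.21214589  74.3005038 ] [-0.55746645 -0.28197243  0.04266718]
[ 589.74094622 -191.77220402   24.        ]
```

View pics/s2.png

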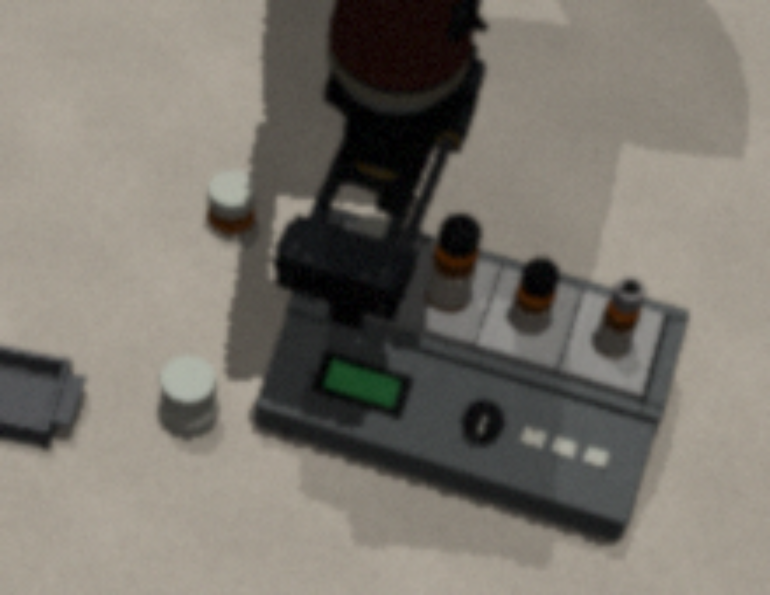

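The gripper straddles the squat vial cleanly, and the other three are undisturbed. Closing now.

{"op": "apply_moves", "data": {
  "plan": [
    [[0,0,0,0],[0,0,0,0],[0,0,0,0],[0,0,0,0],[0,0,0,0],[0,0,0,0],[0,0,0,0],[0,0,0,0],[0,0,0,0],[0,0,0,0]]
  ],
  "hand": 0,
  "grip_force": 15
}}

```text
time_s: 3.65
eef_pos: [489.9, 102.9, 75.5]
tcp_rot: [-1.571, 0.0, -0.178]
ft_force: [-0.7, 0.7, -0.4]
width: 27.3
```

{"op": "apply_moves", "data": {
  "plan": [
    [[0,0,0.5,0],[0,0,1.5,0],[0,0,3,0],[0,0,5,0],[0,0,7,0],[0,0,9,0],[0,0,10.5,0],[0,0,11,0],[0,0,11,0]]
  ]
}}

```text
time_s: 4.55
eef_pos: [490.5, 102.9, 186.5]
tcp_rot: [-1.57, -0.002, -0.178]
ft_force: [0.2, -0.4, -0.2]
width: 27.3
```

```bash
python3 - <<'E'
from station import *
from h import *
s=read_state();print(s['eef_pos'],s['width'],s['ft_force'])
c=camera('scene');cv2.imwrite('pics/s3.png',cv2.resize(c['color'][60:230,200:420,::-1],None,fx=3.5,fy=3.5))
E
```

```text
[490.53310398 102.89743453 186.47249982] 27.26548046123822 [ 0.17913698 -0.39175235 -0.2064883 ]
```

View pics/s3.png

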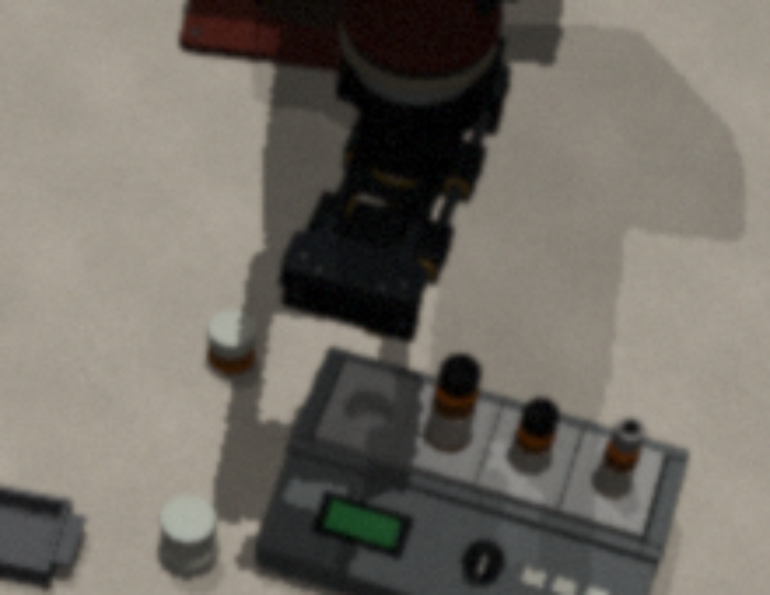

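{"op": "apply_moves", "data": {
  "plan": [
    [[0.2,-1,0,0.01],[0.7,-3,0,0.02],[1.5,-6,0,0.03],[2.5,-10,0,0.05],[3.5,-14,0,0.07],[4.5,-18,0,0.08],[5.6,-22,0,0.1],[6.8,-26,0,0.12],[7.7,-29.5,0,0.14],[8.4,-32.5,0,0.14]]
  ]
}}

```text
time_s: 5.6
eef_pos: [573.4, -223.9, 183.5]
tcp_rot: [-1.57, 0.002, -0.038]
ft_force: [-0.0, 0.1, -1.2]
width: 27.3
```

{"op": "apply_moves", "data": {
  "plan": [
    [[0.6,-2.5,0,0],[1.1,-4.2,0,0],[1.4,-5,0,0],[1.4,-5.1,0,0],[1.4,-5.1,0,0],[1.4,-5.1,-1,0],[1.4,-5.1,-3,0],[1.4,-5.1,-5,0],[1.4,-5.1,-6,0],[1.4,-5.1,-6,0]]
  ]
}}

```text
time_s: 6.6
eef_pos: [586.6, -271.6, 123.0]
tcp_rot: [-1.569, 0.004, -0.037]
ft_force: [-0.5, -0.8, -1.1]
width: 27.4
```

```bash
python3 - <<'E'
from station import *
from h import *
s=read_state();print(s['eef_pos'],s['tcp_rot'],s['width'],s['ft_force'])
for n in('scene','top'):
    c=camera(n);cv2.imwrite(f'pics/{n}4.png',cv2.resize(c['color'][100:270,100:320,::-1] if n=='scene' else c['color'][100:270,240:460,::-1],None,fx=3.5,fy=3.5))
E
```

```text
[ 586.61277823 -271.55051675  123.02369998] [-1.56856755  0.00375328 -0.03718991] 27.385278211487023 [-0.54818811 -0.79804008 -1.14929485]
```

View pics/scene4.png

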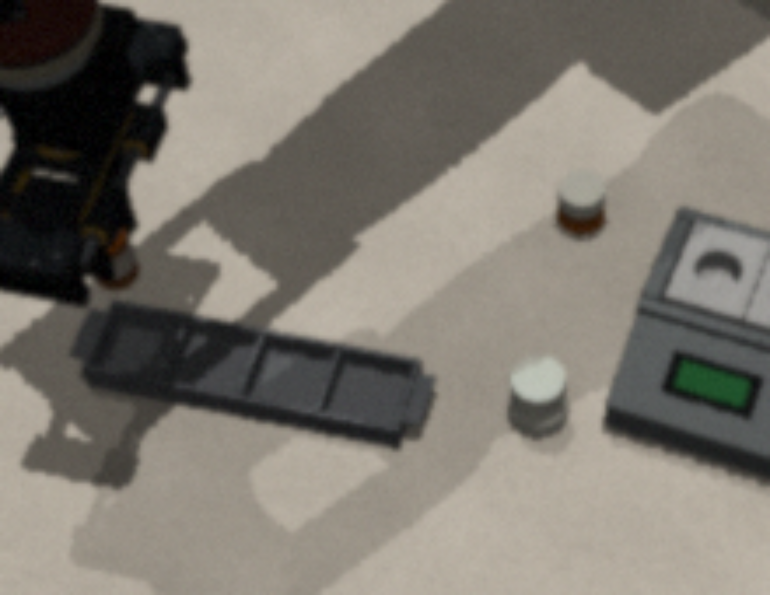

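View pics/top4.png

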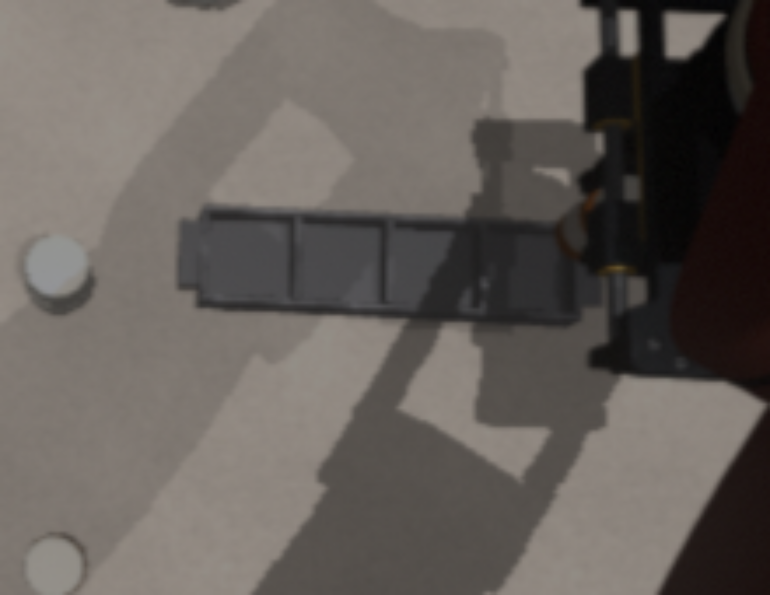

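{"op": "apply_moves", "data": {
  "plan": [
    [[0.1,-0.2,-2,0],[0.1,-0.2,-4,0],[0.1,-0.2,-6,0],[0.1,-0.2,-7.5,0],[0.1,-0.2,-8.3,0],[0.1,-0.2,-8.7,0],[0.1,-0.2,-9,0],[0.1,-0.2,-9.1,0],[0.1,-0.2,-9.1,0]]
  ]
}}

```text
time_s: 7.6
eef_pos: [589.4, -275.4, 35.2]
tcp_rot: [-1.571, -0.001, -0.038]
ft_force: [-0.9, -0.4, -0.6]
width: 27.3
```

{"op": "apply_moves", "data": {
  "plan": [
    [[0,0,0,0],[0,0,0,0]]
  ]
}}

```text
time_s: 7.8
eef_pos: [589.3, -275.3, 35.1]
tcp_rot: [-1.571, -0.001, -0.038]
ft_force: [0.5, -0.1, -0.8]
width: 27.5
```

{"op": "apply_moves", "data": {
  "plan": [
    [[0,0,-0.1,0],[0,0,-0.2,0],[0,0,-0.2,0]]
  ]
}}

```text
time_s: 8.1
eef_pos: [588.8, -275.0, 32.3]
tcp_rot: [-1.571, 0.0, -0.038]
ft_force: [-1.1, -0.1, -1.2]
width: 27.6
```

{"op": "apply_moves", "data": {
  "plan": [
    [[0,0,-0.1,0],[0,0,-0.1,0],[0,0,-0.1,0]]
  ]
}}

```text
time_s: 8.4
eef_pos: [589.0, -275.1, 31.4]
tcp_rot: [-1.571, 0.0, -0.038]
ft_force: [0.4, -0.5, -1.0]
width: 27.5
```

{"op": "apply_moves", "data": {
  "plan": [
    [[0,0,-0.1,0],[0,0,-0.1,0],[0,0,-0.1,0]]
  ]
}}

```text
time_s: 8.7
eef_pos: [589.0, -275.1, 30.5]
tcp_rot: [-1.571, -0.0, -0.038]
ft_force: [0.4, -0.2, -0.7]
width: 27.4
```

{"op": "apply_moves", "data": {
  "plan": [
    [[0,0,-0.1,0],[0,0,-0.1,0],[0,0,-0.1,0]]
  ]
}}

```text
time_s: 9.0
eef_pos: [589.1, -275.3, 30.5]
tcp_rot: [-1.571, -0.0, -0.038]
ft_force: [-2.8, 1.2, 4.5]
width: 27.3
```

Contact: the vial is on the floor, with 4.5 N upward and z no longer dropping. Releasing and lifting.

{"op": "apply_moves", "data": {
  "plan": [
    [[0,0,0,0],[0,0,0,0],[0,0,0,0],[0,0,0,0],[0,0,0,0],[0,0,0,0],[0,0,0,0],[0,0,0,0],[0,0,0,0]]
  ],
  "hand": 1
}}

```text
time_s: 9.9
eef_pos: [589.0, -275.1, 29.6]
tcp_rot: [-1.571, -0.0, -0.038]
ft_force: [-0.8, -0.3, -0.3]
width: 85.4
```

{"op": "apply_moves", "data": {
  "plan": [
    [[0,0,1,0],[0,0,3,0],[0,0,6,0],[0,0,10,0],[0,0,14,0],[0,0,17,0],[0,0,19,0],[0,0,19,0]]
  ]
}}

```text
time_s: 10.7
eef_pos: [591.0, -276.3, 225.0]
tcp_rot: [-1.575, -0.007, -0.038]
ft_force: [0.3, -0.5, 1.7]
width: 86.9
```

```bash
python3 - <<'E'
from station import *
from h import *
s=read_state();print(s['eef_pos'],s['tcp_rot'],s['width'],s['ft_force'])
c=camera('scene');cv2.imwrite(f'pics/s5.png',cv2.resize(c['color'][100:270,80:300,::-1],None,fx=3.5,fy=3.5))
W=cloud(c);m=(W[...,2]>50)&(W[...,2]<85)&(abs(W[...,0]-589)<35)&(abs(W[...,1]+275)<35)
q=W[m];print(len(q),q.mean(0),q[q[:,2]>58].mean(0),q.min(0),q.max(0))
E
```

```text
[ 591.02747629 -276.33185506  224.99103541] [-1.57492115 -0.00725149 -0.03794915] 86.90773862511415 [ 0.26024541 -0.45965567  1.73394172]
117 [ 592.37674441 -272.15932972   62.75873314] [ 591.59764587 -272.69108028   64.34928652] [ 577.22426069 -285.7541115    50.31508446] [ 603.18492564 -261.13694542   68.70843276]
```

View pics/s5.png

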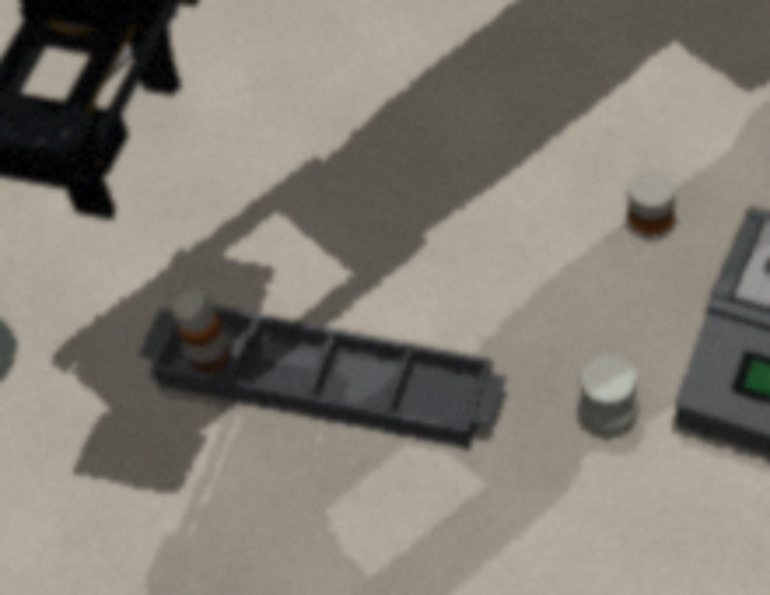

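{"op": "apply_moves", "data": {
  "plan": [
    [[-0.9,4.3,0,-0.02],[-1.8,8.6,0,-0.04],[-2.7,12.9,0,-0.06],[-3.6,17.2,0,-0.08],[-4.5,21.5,0,-0.1],[-5.4,25.8,0,-0.12],[-6.3,30.1,0,-0.14],[-7.2,34.4,0,-0.14],[-8.1,38.7,0,-0.14],[-8.7,41.5,0,-0.14]]
  ]
}}

```text
time_s: 11.75
eef_pos: [499.8, 142.3, 217.4]
tcp_rot: [-1.571, 0.003, -0.176]
ft_force: [0.9, 0.1, -0.8]
width: 87.0
```

{"op": "apply_moves", "data": {
  "plan": [
    [[-0.2,1.2,0,0],[-0.3,1.6,0,0],[-0.3,1.6,0,0],[-0.3,1.6,0,0],[-0.3,1.6,0,0],[-0.3,1.6,0,0]]
  ]
}}

```text
time_s: 12.35
eef_pos: [499.3, 154.9, 219.5]
tcp_rot: [-1.571, -0.0, -0.18]
ft_force: [0.1, 0.4, -0.4]
width: 86.9
```

{"op": "apply_moves", "data": {
  "plan": [
    [[0,0.1,-2,0],[0,0.1,-5,0],[0,0.1,-8,0],[0,0.1,-10.5,0],[0,0.1,-12.5,0],[0,0.1,-13.7,0],[0,0.1,-14.2,0],[0,0.1,-14.2,0],[0,0.1,-14.2,0]]
  ]
}}

```text
time_s: 13.25
eef_pos: [499.9, 156.9, 78.6]
tcp_rot: [-1.57, -0.002, -0.178]
ft_force: [-0.2, -0.3, -0.3]
width: 87.1
```

{"op": "apply_moves", "data": {
  "plan": [
    [[0,0,0,0],[0,0,0,0],[0,0,0,0],[0,0,0,0],[0,0,0,0],[0,0,0,0],[0,0,0,0],[0,0,0,0],[0,0,0,0],[0,0,0,0]]
  ],
  "hand": 0
}}

```text
time_s: 14.25
eef_pos: [498.9, 156.9, 77.5]
tcp_rot: [-1.571, 0.0, -0.178]
ft_force: [-0.3, -0.2, 0.2]
width: 27.6
```

{"op": "apply_moves", "data": {
  "plan": [
    [[0,0,0.5,0],[0,0,1.5,0],[0,0,3,0],[0,0,5,0],[0,0,7,0],[0,0,9,0],[0,0,10.5,0],[0,0,11,0],[0,0,11,0],[0,0,11,0]]
  ]
}}

```text
time_s: 15.25
eef_pos: [498.5, 156.8, 186.8]
tcp_rot: [-1.571, 0.001, -0.178]
ft_force: [-0.1, -0.6, -0.4]
width: 27.8
```

```bash
python3 - <<'E'
from station import *
from h import *
s=read_state();print(s['eef_pos'],s['tcp_rot'],s['width'],s['ft_force'])
c=camera('scene');cv2.imwrite('pics/s6.png',cv2.resize(c['color'][60:230,200:420,::-1],None,fx=3.5,fy=3.5))
E
```

```text
[498.48266234 156.78562179 186.80115286] [-1.57117461e+00  1.14940548e-03 -1.78003773e-01] 27.829749733158817 [-0.11846814 -0.55658782 -0.36032179]
```

View pics/s6.png

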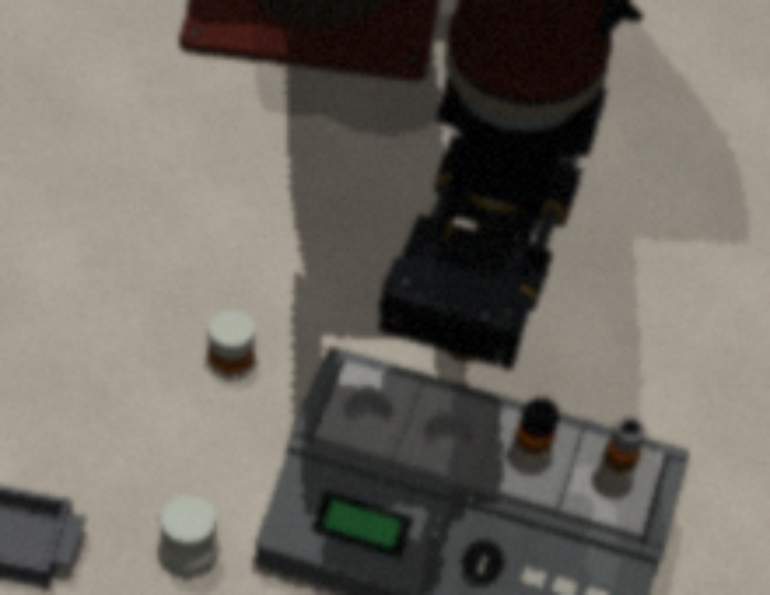

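{"op": "apply_moves", "data": {
  "plan": [
    [[0.2,-1,0,0.01],[0.7,-3,0,0.02],[1.5,-6,0,0.03],[2.5,-10,0,0.05],[3.5,-14,0,0.07],[4.5,-18,0,0.08],[5.6,-22,0,0.1],[6.6,-26,0,0.12],[7.4,-29.5,0,0.14],[8.1,-32.5,0,0.14]]
  ]
}}

```text
time_s: 16.3
eef_pos: [579.4, -170.9, 186.4]
tcp_rot: [-1.571, 0.002, -0.038]
ft_force: [1.1, 0.5, -1.7]
width: 27.3
```

{"op": "apply_moves", "data": {
  "plan": [
    [[0.4,-2.5,0,0],[0.8,-4.2,0,0],[1,-5,0,0],[1,-5.1,0,0],[1,-5.1,0,0],[1,-5.1,-1,0],[1,-5.1,-3,0],[1,-5.1,-5,0],[1,-5.1,-6,0],[1,-5.1,-6,0]]
  ]
}}

```text
time_s: 17.3
eef_pos: [588.6, -217.6, 125.1]
tcp_rot: [-1.569, 0.004, -0.037]
ft_force: [-0.5, 0.2, -0.2]
width: 27.8
```

{"op": "apply_moves", "data": {
  "plan": [
    [[0,0,0,0],[0,0,0,0],[0,0,0,0]]
  ]
}}

```text
time_s: 17.6
eef_pos: [590.8, -219.4, 128.9]
tcp_rot: [-1.572, -0.002, -0.038]
ft_force: [-0.2, -0.0, 0.0]
width: 27.9
```

{"op": "apply_moves", "data": {
  "plan": [
    [[0,0,-2,0],[0,0,-4,0],[0,0,-6,0],[0,0,-7.5,0],[0,0,-8.3,0],[0,0,-8.8,0],[0,0,-9.1,0],[0,0,-9.2,0],[0,0,-9.2,0],[0,0,-9.2,0]]
  ]
}}

```text
time_s: 18.6
eef_pos: [590.5, -219.4, 36.2]
tcp_rot: [-1.571, -0.001, -0.038]
ft_force: [0.1, -0.6, -1.6]
width: 28.0
```

{"op": "apply_moves", "data": {
  "plan": [
    [[0,0,0,0],[0,0,-0.1,0],[0,0,-0.1,0],[0,0,-0.1,0]]
  ]
}}

```text
time_s: 19.0
eef_pos: [590.0, -219.1, 34.5]
tcp_rot: [-1.571, 0.0, -0.038]
ft_force: [-0.6, 0.5, -0.4]
width: 27.6
```

{"op": "apply_moves", "data": {
  "plan": [
    [[0,0,-0.1,0],[0,0,-0.1,0],[0,0,-0.1,0]]
  ]
}}

```text
time_s: 19.3
eef_pos: [589.9, -219.1, 33.5]
tcp_rot: [-1.571, 0.0, -0.038]
ft_force: [0.2, -0.6, -0.3]
width: 27.6
```

{"op": "apply_moves", "data": {
  "plan": [
    [[0,0,-0.1,0],[0,0,-0.1,0],[0,0,-0.1,0]]
  ]
}}

```text
time_s: 19.6
eef_pos: [590.0, -219.2, 32.6]
tcp_rot: [-1.571, -0.0, -0.038]
ft_force: [-0.3, 0.2, -1.0]
width: 27.5
```

{"op": "apply_moves", "data": {
  "plan": [
    [[0,0,-0.1,0],[0,0,-0.1,0],[0,0,-0.1,0]]
  ]
}}

```text
time_s: 19.9
eef_pos: [590.1, -219.2, 32.5]
tcp_rot: [-1.571, 0.0, -0.038]
ft_force: [-2.6, 0.7, 5.5]
width: 27.7
```

{"op": "apply_moves", "data": {
  "plan": [
    [[0,0,0,0],[0,0,0,0],[0,0,0,0],[0,0,0,0],[0,0,0,0],[0,0,0,0],[0,0,0,0],[0,0,0,0],[0,0,0,0]]
  ],
  "hand": 1
}}

```text
time_s: 20.8
eef_pos: [590.0, -219.1, 31.5]
tcp_rot: [-1.571, 0.0, -0.038]
ft_force: [0.6, -0.1, 0.3]
width: 85.3
```

{"op": "apply_moves", "data": {
  "plan": [
    [[0,0,1,0],[0,0,3,0],[0,0,6,0],[0,0,10,0],[0,0,14,0],[0,0,17,0],[0,0,19,0],[0,0,19,0]]
  ]
}}

```text
time_s: 21.6
eef_pos: [592.1, -220.2, 226.9]
tcp_rot: [-1.574, -0.008, -0.038]
ft_force: [0.7, -0.2, -0.1]
width: 86.5
```

```bash
python3 - <<'E'
from station import *
from h import *
s=read_state();print(s['eef_pos'],s['tcp_rot'],s['width'],s['ft_force'])
c=camera('scene');cv2.imwrite(f'pics/s7.png',cv2.resize(c['color'][100:270,80:300,::-1],None,fx=3.5,fy=3.5))
E
```

```text
[ 592.123128   -220.18569834  226.91056744] [-1.57438405 -0.00757563 -0.03789888] 86.53362559331832 [ 0.67563377 -0.19440844 -0.13630813]
```

View pics/s7.png

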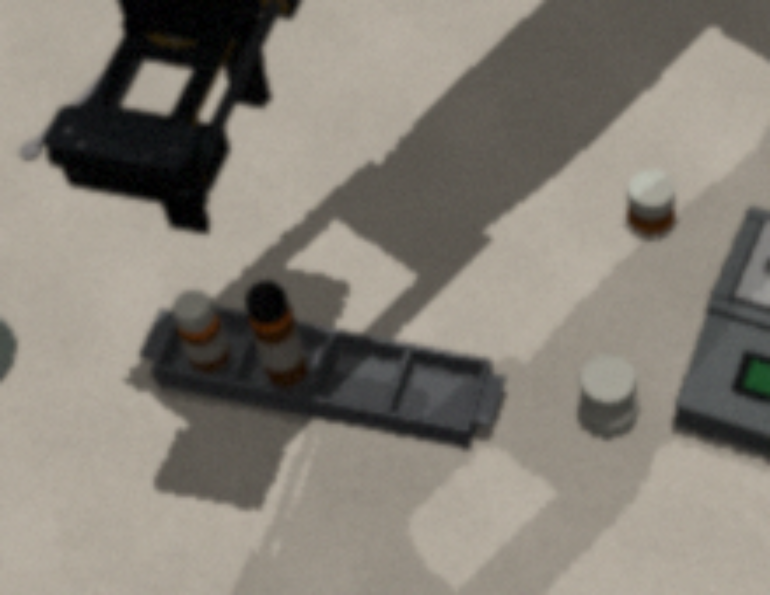

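{"op": "apply_moves", "data": {
  "plan": [
    [[-0.9,4.3,0,-0.02],[-1.7,8.6,0,-0.04],[-2.5,12.9,0,-0.06],[-3.3,17.2,0,-0.08],[-4.1,21.5,0,-0.1],[-4.9,25.8,0,-0.12],[-5.7,30.1,0,-0.14],[-6.5,34.4,0,-0.14],[-7.3,38.7,0,-0.14],[-7.9,41.3,0,-0.14]]
  ]
}}

```text
time_s: 22.65
eef_pos: [508.9, 196.4, 219.4]
tcp_rot: [-1.571, 0.003, -0.176]
ft_force: [0.1, -0.6, -0.4]
width: 86.8
```

{"op": "apply_moves", "data": {
  "plan": [
    [[-0.1,1.1,0,0],[-0.2,1.5,0,0],[-0.2,1.5,0,0],[-0.2,1.5,0,0],[-0.2,1.5,0,0],[-0.2,1.5,0,0],[-0.2,1.5,0,0]]
  ]
}}

```text
time_s: 23.35
eef_pos: [509.3, 208.2, 221.6]
tcp_rot: [-1.571, -0.0, -0.179]
ft_force: [-0.1, 0.5, 0.4]
width: 87.0
```

Both vials stand upright in their pockets (crop pixels about (205,335) and (275,335)). Next is the medium vial.

{"op": "apply_moves", "data": {
  "plan": [
    [[0,0.1,-2,0],[0,0.1,-5,0],[0,0.1,-8,0],[0,0.1,-10.5,0],[0,0.1,-12.5,0],[0,0.1,-13.9,0],[0,0.1,-14.6,0],[0,0.1,-14.6,0],[0,0.1,-14.6,0]]
  ]
}}

```text
time_s: 24.25
eef_pos: [509.8, 210.0, 76.5]
tcp_rot: [-1.57, -0.001, -0.178]
ft_force: [0.4, -0.6, 0.7]
width: 87.1
```

{"op": "apply_moves", "data": {
  "plan": [
    [[0,0,0,0],[0,0,0,0],[0,0,0,0],[0,0,0,0],[0,0,0,0],[0,0,0,0],[0,0,0,0],[0,0,0,0],[0,0,0,0],[0,0,0,0]]
  ],
  "hand": 0
}}

```text
time_s: 25.25
eef_pos: [508.9, 209.8, 75.4]
tcp_rot: [-1.571, 0.0, -0.178]
ft_force: [0.3, 0.4, -0.2]
width: 24.6
```

{"op": "apply_moves", "data": {
  "plan": [
    [[0,0,0.5,0],[0,0,1.5,0],[0,0,3,0],[0,0,5,0],[0,0,7,0],[0,0,9,0],[0,0,10.5,0],[0,0,11,0],[0,0,11,0],[0,0,11,0]]
  ]
}}

```text
time_s: 26.25
eef_pos: [508.5, 209.7, 184.8]
tcp_rot: [-1.571, 0.001, -0.178]
ft_force: [0.3, -0.6, -1.2]
width: 24.3
```

```bash
python3 - <<'E'
from station import *
from h import *
s=read_state();print(s['eef_pos'],s['tcp_rot'],s['width'],s['ft_force'])
c=camera('scene');cv2.imwrite('pics/s8.png',cv2.resize(c['color'][60:230,200:420,::-1],None,fx=3.5,fy=3.5))
E
```

```text
[508.50475261 209.71266226 184.77604115] [-1.57131094e+00  1.08901521e-03 -1.77989018e-01] 24.315874108898797 [ 0.27028027 -0.57895651 -1.21629996]
```

View pics/s8.png

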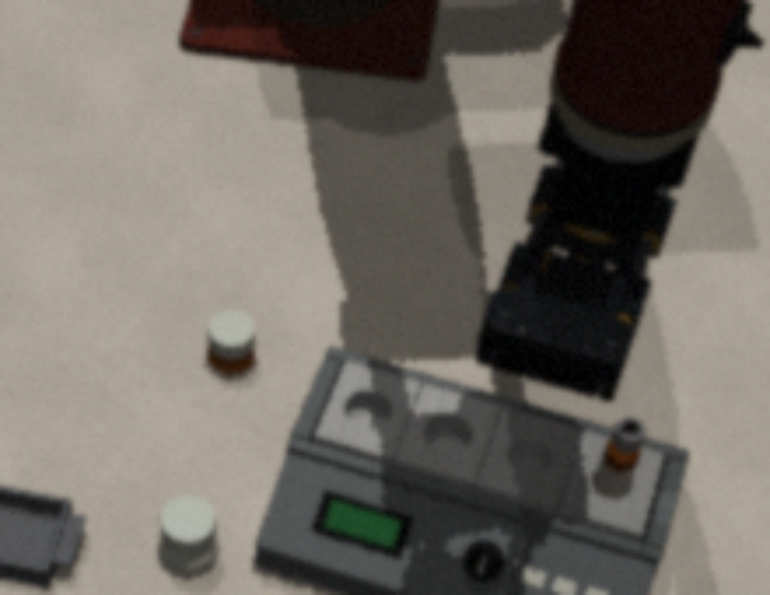

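{"op": "apply_moves", "data": {
  "plan": [
    [[0.2,-1,0,0.01],[0.6,-3,0,0.02],[1.3,-6,0,0.03],[2.2,-10,0,0.05],[3.1,-14,0,0.07],[4,-18,0,0.08],[4.9,-22,0,0.1],[5.8,-26,0,0.12],[6.6,-29.5,0,0.14],[7.3,-32.5,0,0.14]]
  ]
}}

```text
time_s: 27.3
eef_pos: [581.5, -117.9, 184.6]
tcp_rot: [-1.571, 0.001, -0.038]
ft_force: [0.1, 0.2, -0.3]
width: 24.7
```

{"op": "apply_moves", "data": {
  "plan": [
    [[0.4,-2.5,0,0],[0.8,-4.2,0,0],[1,-4.9,0,0],[1,-5,0,0],[1,-5,0,0],[1,-5,-1,0],[1,-5,-3,0],[1,-5,-5,0],[1,-5,-6,0],[1,-5,-6,0]]
  ]
}}

```text
time_s: 28.3
eef_pos: [590.5, -163.7, 123.1]
tcp_rot: [-1.569, 0.004, -0.037]
ft_force: [-0.2, 0.9, -0.0]
width: 24.5
```

{"op": "apply_moves", "data": {
  "plan": [
    [[0,0,0,0],[0,0,0,0],[0,0,0,0]]
  ]
}}

```text
time_s: 28.6
eef_pos: [592.8, -165.4, 126.8]
tcp_rot: [-1.572, -0.002, -0.038]
ft_force: [-0.0, -0.0, -0.4]
width: 24.7
```

{"op": "apply_moves", "data": {
  "plan": [
    [[0,0,-2,0],[0,0,-4,0],[0,0,-6,0],[0,0,-7.5,0],[0,0,-8.3,0],[0,0,-8.8,0],[0,0,-9.1,0],[0,0,-9.2,0],[0,0,-9.2,0],[0,0,-9.2,0]]
  ]
}}

```text
time_s: 29.6
eef_pos: [592.5, -165.3, 34.2]
tcp_rot: [-1.571, -0.001, -0.038]
ft_force: [-0.7, -0.5, 0.1]
width: 23.8
```

{"op": "apply_moves", "data": {
  "plan": [
    [[0,0,0,0],[0,0,-0.1,0],[0,0,-0.2,0],[0,0,-0.2,0],[0,0,-0.2,0]]
  ]
}}

```text
time_s: 30.1
eef_pos: [591.9, -165.1, 31.4]
tcp_rot: [-1.571, 0.0, -0.038]
ft_force: [0.0, -1.1, -0.4]
width: 24.4
```

{"op": "apply_moves", "data": {
  "plan": [
    [[0,0,-0.1,0],[0,0,-0.1,0],[0,0,-0.1,0]]
  ]
}}

```text
time_s: 30.4
eef_pos: [592.0, -165.1, 30.5]
tcp_rot: [-1.571, 0.0, -0.038]
ft_force: [0.2, -0.3, -1.1]
width: 24.6
```

{"op": "apply_moves", "data": {
  "plan": [
    [[0,0,-0.1,0],[0,0,-0.1,0],[0,0,-0.1,0]]
  ]
}}

```text
time_s: 30.7
eef_pos: [592.1, -165.3, 30.4]
tcp_rot: [-1.571, 0.0, -0.038]
ft_force: [-2.6, 0.5, 5.3]
width: 24.5
```

{"op": "apply_moves", "data": {
  "plan": [
    [[0,0,0,0],[0,0,0,0],[0,0,0,0],[0,0,0,0],[0,0,0,0],[0,0,0,0],[0,0,0,0],[0,0,0,0],[0,0,0,0]]
  ],
  "hand": 1
}}

```text
time_s: 31.6
eef_pos: [592.0, -165.1, 29.6]
tcp_rot: [-1.571, -0.0, -0.038]
ft_force: [0.1, -0.4, -0.5]
width: 84.8
```

{"op": "apply_moves", "data": {
  "plan": [
    [[0,0,1,0],[0,0,3,0],[0,0,6,0],[0,0,10,0],[0,0,14,0],[0,0,17,0],[0,0,19,0],[0,0,19,0]]
  ]
}}

```text
time_s: 32.4
eef_pos: [594.2, -166.0, 224.8]
tcp_rot: [-1.574, -0.008, -0.038]
ft_force: [0.6, 0.2, 0.5]
width: 87.1
```

{"op": "apply_moves", "data": {
  "plan": [
    [[-0.8,4.3,0,-0.02],[-1.5,8.6,0,-0.04],[-2.2,12.9,0,-0.06],[-2.9,17.2,0,-0.08],[-3.6,21.5,0,-0.1],[-4.3,25.8,0,-0.12],[-5,30.1,0,-0.14],[-5.8,34.4,0,-0.14],[-6.6,38.7,0,-0.14],[-7.2,41.3,0,-0.14]]
  ]
}}

```text
time_s: 33.4
eef_pos: [518.2, 250.5, 218.0]
tcp_rot: [-1.571, 0.002, -0.176]
ft_force: [0.1, -0.3, -1.3]
width: 87.1
```

{"op": "apply_moves", "data": {
  "plan": [
    [[-0.1,1.1,0,0],[-0.2,1.5,0,0],[-0.2,1.5,0,0],[-0.2,1.5,0,0],[-0.2,1.5,0,0],[-0.2,1.5,0,0],[-0.2,1.5,0,0]]
  ]
}}

```text
time_s: 34.1
eef_pos: [518.3, 262.2, 219.6]
tcp_rot: [-1.571, -0.0, -0.179]
ft_force: [0.1, -0.6, 0.6]
width: 87.0
```

```bash
python3 - <<'E'
from station import *
from h import *
s=read_state();print(s['eef_pos'],s['tcp_rot'],s['width'],s['ft_force'])
c=camera('scene');cv2.imwrite(f'pics/s9.png',cv2.resize(c['color'][90:270,110:400,::-1],None,fx=2.7,fy=2.7))
E
```

```text
[518.27941074 262.21322995 219.62813823] [-1.57080538e+00 -1.50759169e-04 -1.79039923e-01] 87.03477913137564 [ 0.05467371 -0.55581635  0.60118155]
```

View pics/s9.png

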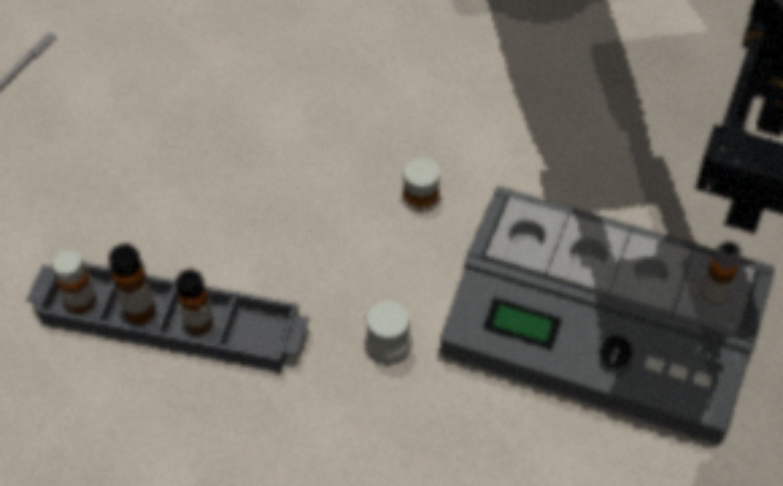

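Three vials stand upright in their pockets (crop pixels x about 75, 133 and 195). The leftmost pocket is empty and the slim vial is still in the heater. Picking it now.

{"op": "apply_moves", "data": {
  "plan": [
    [[0,0,-2,0],[0,0,-5,0],[0,0,-8,0],[0,0,-10.5,0],[0,0,-12.5,0],[0,0,-13.7,0],[0,0,-14.4,0],[0,0,-14.4,0],[0,0,-14.4,0]]
  ]
}}

```text
time_s: 35.05
eef_pos: [518.7, 263.1, 76.5]
tcp_rot: [-1.57, -0.001, -0.178]
ft_force: [1.1, 0.1, -0.1]
width: 86.8
```

{"op": "apply_moves", "data": {
  "plan": [
    [[0,0,0,0],[0,0,0,0],[0,0,0,0],[0,0,0,0],[0,0,0,0],[0,0,0,0],[0,0,0,0],[0,0,0,0],[0,0,0,0],[0,0,0,0]]
  ],
  "hand": 0
}}

```text
time_s: 36.05
eef_pos: [518.0, 262.8, 75.4]
tcp_rot: [-1.571, 0.0, -0.178]
ft_force: [-0.6, 0.3, -0.5]
width: 21.3
```

{"op": "apply_moves", "data": {
  "plan": [
    [[0,0,0.5,0],[0,0,1.5,0],[0,0,3,0],[0,0,5,0],[0,0,7,0],[0,0,9,0],[0,0,10.5,0],[0,0,11,0],[0,0,11,0],[0,0,11,0]]
  ]
}}

```text
time_s: 37.05
eef_pos: [517.5, 262.7, 184.8]
tcp_rot: [-1.571, 0.001, -0.178]
ft_force: [0.1, 0.0, -0.6]
width: 21.6
```

```bash
python3 - <<'E'
from station import *
from h import *
s=read_state();print(s['eef_pos'],s['tcp_rot'],s['width'],s['ft_force'])
c=camera('scene');cv2.imwrite('pics/s10.png',cv2.resize(c['color'][60:230,200:420,::-1],None,fx=3.5,fy=3.5))
E
```

```text
[517.52869117 262.68329148 184.77567681] [-1.57138644e+00  1.01851347e-03 -1.77980069e-01] 21.630549361052537 [ 0.12691383  0.01090235 -0.57184213]
```

View pics/s10.png

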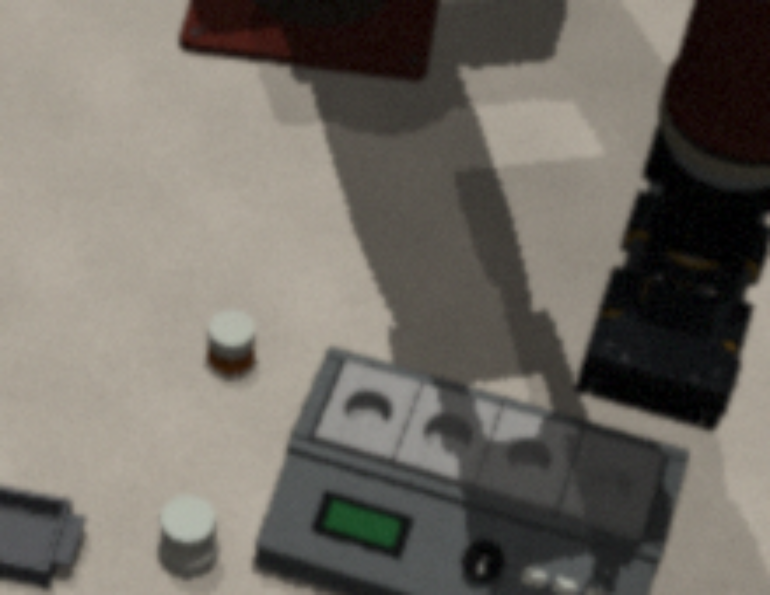

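{"op": "apply_moves", "data": {
  "plan": [
    [[0.2,-1,0,0.01],[0.6,-3,0,0.02],[1.2,-6,0,0.03],[2,-10,0,0.05],[2.8,-14,0,0.07],[3.6,-18,0,0.08],[4.4,-22,0,0.1],[5.2,-26,0,0.12],[6,-29.5,0,0.14],[6.6,-32.5,0,0.14]]
  ]
}}

```text
time_s: 38.1
eef_pos: [583.5, -64.9, 184.7]
tcp_rot: [-1.571, 0.001, -0.038]
ft_force: [0.2, -0.5, 0.2]
width: 21.2
```

{"op": "apply_moves", "data": {
  "plan": [
    [[0.4,-2.5,0,0],[0.8,-4.2,0,0],[1,-4.8,0,0],[1,-4.9,0,0],[1,-4.9,0,0],[1,-4.9,-1,0],[1,-4.9,-3,0],[1,-4.9,-5,0],[1,-4.9,-6,0],[1,-4.9,-6,0]]
  ]
}}

```text
time_s: 39.1
eef_pos: [592.4, -109.9, 123.1]
tcp_rot: [-1.57, 0.004, -0.037]
ft_force: [0.5, 1.2, -0.7]
width: 21.6
```

{"op": "apply_moves", "data": {
  "plan": [
    [[0,0,0,0],[0,0,0,0],[0,0,0,0]]
  ]
}}

```text
time_s: 39.4
eef_pos: [594.8, -111.4, 126.8]
tcp_rot: [-1.571, -0.002, -0.038]
ft_force: [-0.2, 0.2, -0.6]
width: 21.2
```

{"op": "apply_moves", "data": {
  "plan": [
    [[0,0,-2,0],[0,0,-4,0],[0,0,-6,0],[0,0,-7.5,0],[0,0,-8.3,0],[0,0,-8.8,0],[0,0,-9.1,0],[0,0,-9.2,0],[0,0,-9.2,0],[0,0,-9.2,0]]
  ]
}}

```text
time_s: 40.4
eef_pos: [594.5, -111.3, 34.2]
tcp_rot: [-1.571, -0.001, -0.038]
ft_force: [0.8, -0.7, -0.7]
width: 21.2
```

{"op": "apply_moves", "data": {
  "plan": [
    [[0,0,0,0],[0,0,-0.1,0],[0,0,-0.2,0],[0,0,-0.2,0],[0,0,-0.2,0]]
  ]
}}

```text
time_s: 40.9
eef_pos: [593.9, -111.1, 31.4]
tcp_rot: [-1.571, 0.0, -0.038]
ft_force: [-0.4, 0.2, 0.5]
width: 21.6
```

{"op": "apply_moves", "data": {
  "plan": [
    [[0,0,-0.1,0],[0,0,-0.1,0],[0,0,-0.1,0]]
  ]
}}

```text
time_s: 41.2
eef_pos: [593.9, -111.1, 30.5]
tcp_rot: [-1.571, 0.0, -0.038]
ft_force: [0.3, 0.1, -0.6]
width: 21.5
```

{"op": "apply_moves", "data": {
  "plan": [
    [[0,0,-0.1,0],[0,0,-0.1,0],[0,0,-0.1,0]]
  ]
}}

```text
time_s: 41.5
eef_pos: [594.1, -111.2, 30.4]
tcp_rot: [-1.571, -0.0, -0.038]
ft_force: [-1.5, 0.6, 5.8]
width: 21.5
```

{"op": "apply_moves", "data": {
  "plan": [
    [[0,0,0,0],[0,0,0,0],[0,0,0,0],[0,0,0,0],[0,0,0,0],[0,0,0,0],[0,0,0,0],[0,0,0,0],[0,0,0,0]]
  ],
  "hand": 1
}}

```text
time_s: 42.4
eef_pos: [594.0, -111.1, 29.5]
tcp_rot: [-1.571, 0.0, -0.038]
ft_force: [-0.4, -0.1, 0.5]
width: 82.9
```

{"op": "apply_moves", "data": {
  "plan": [
    [[0,0,1,0],[0,0,3,0],[0,0,6,0],[0,0,10,0],[0,0,14,0],[0,0,17,0],[-4,4,19,0],[-8,8,19,0],[-12,12,19,0],[-14,15,19,0]]
  ]
}}

```text
time_s: 43.4
eef_pos: [457.8, 33.0, 220.5]
tcp_rot: [-1.571, -0.001, -0.039]
ft_force: [0.1, 1.0, 1.2]
width: 87.3
```

{"op": "apply_moves", "data": {
  "plan": [
    [[0,4,0,0],[0,8,0,0],[0,12,0,0],[0,16,0,0],[0,18,0,0],[0,18,0,0],[0,18,0,0]]
  ]
}}

```text
time_s: 44.1
eef_pos: [459.1, 212.2, 219.9]
tcp_rot: [-1.571, -0.0, -0.037]
ft_force: [-0.4, 0.1, -0.9]
width: 87.0
```

```bash
python3 - <<'E'
from station import *
from h import *
s=read_state();print(s['time_s'],s['eef_pos'],s['width'],s['ft_force'])
t=np.deg2rad(2.0);ctr=np.array([591.3,-192.5])
for n in('scene','top'):
    c=camera(n);W=cloud(c)
    cv2.imwrite(f'pics/{n}11.png',cv2.resize(c['color'][150:250,100:260,::-1] if n=='scene' else c['color'][120:220,270:430,::-1],None,fx=5,fy=5))
    d=W[...,:2]-ctr;y=d@[np.sin(t),np.cos(t)];x=d@[np.cos(t),-np.sin(t)]
    for k,y0 in enumerate((81,27,-27,-81)):
        m=(abs(y-y0)<25)&(abs(x)<35)&(W[...,2]>35); zt=np.percentile(W[...,2][m],95);m&=W[...,2]>zt-5
        print(n,y0,'top z',round(zt,1),'x',round(x[m].mean(),1),'dy',round(y[m].mean()-y0,1))
E
```

```text
44.1 [459.06978717 212.15642532 219.92725367] 87.0180844696463 [-0.40011637  0.10921582 -0.91381806]
scene 81 top z 83.7 x 1.6 dy 1.9
scene 27 top z 75.5 x 0.9 dy 1.6
scene -27 top z 92.3 x 1.0 dy 1.2
scene -81 top z 67.1 x 1.6 dy -0.3
top 81 top z 84.5 x -1.3 dy 0.2
top 27 top z 76.4 x -1.1 dy 0.2
top -27 top z 94.3 x -0.8 dy 0.2
top -81 top z 69.0 x -0.3 dy -0.6
```

View pics/scene11.png

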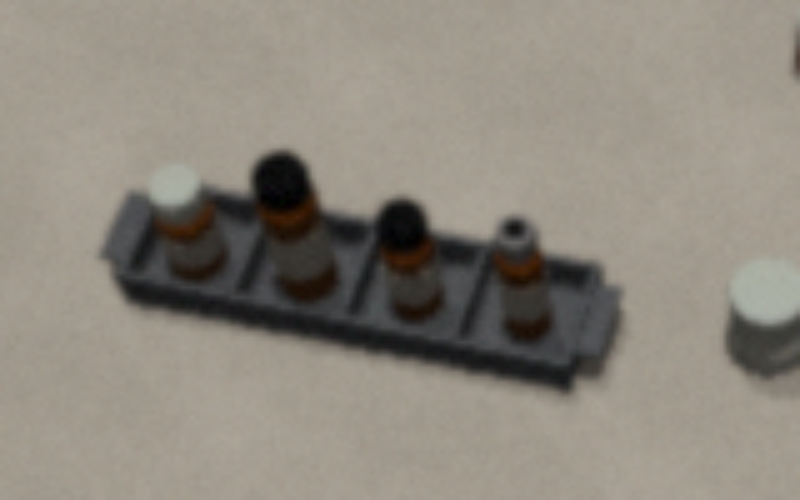

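View pics/top11.png

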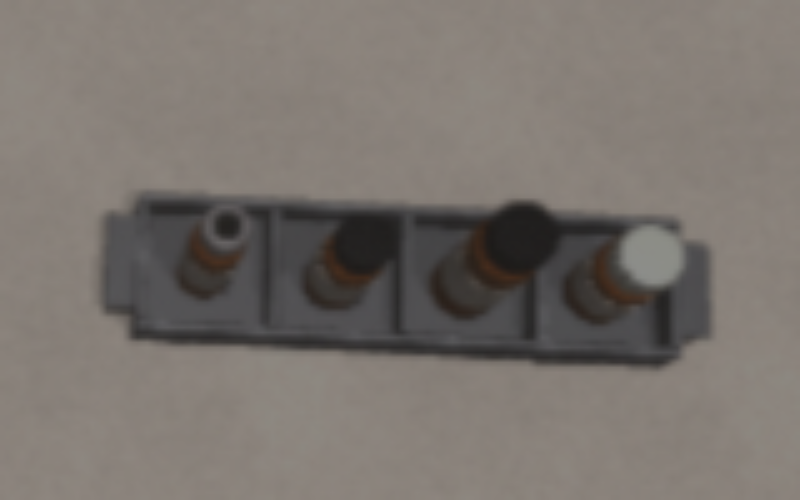

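All four vials are upright and centred in their pockets, at the expected top heights. From the robot's left the order is slim, medium, tall, squat.

```bash
python3 -c "from station import *;print(finish_job())"
```

```text
the job is handed in; nothing more can be done
None
```

All four vials are in the grey rack in their original left-to-right order (slim, medium, tall, squat), and the job is handed in. I moved them one at a time, lowering each until I felt it touch the pocket floor (about 5 N) before letting go.

In the last pictures from both cameras, all four stand upright. Each is within about 2 mm of its pocket centre. Their tops are at about 84, 76, 93 and 68 mm, against 83, 75, 93 and 67 mm expected. The gripper was open and well clear at 44 s.

No check failed. The two cameras disagreed by about 3 mm in the rack's x, and the TCP readings wandered by 2–3 mm just after moves. Both are well inside the 16 mm tolerance.

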